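# Tuck the closing tab of a label-roll case

## Robot

A 7-joint arm with a two-finger parallel gripper is mounted at the origin on the work surface. World frame = base frame: x ahead of the robot, y to its left, z up, the work surface at z = 0. Lengths are in m, angles in rad, forces in N, time in s.
With the tool pointing down it reaches from about 0.4 to 0.925 m from the base axis. Payload 5.6 kg.
Tool frame: the origin (TCP) lies on the centre line of the jaws, within the pads' length; the fingertips stand 11 mm ahead of it and the grasp point (between the pads) lies 8 mm behind it; z points along the fingers, y is the line along which they close (so a half turn about z gives the same grasp; the last joint's range is limited). The gripper opens to 85 mm and grips with 20 to 120 N. Pads are 22 mm wide; open, the fingers measure 114 mm over their backs; the gripper's body (76 mm by 85 mm) begins 54 mm behind the grasp point. The pads swing forward as they close: fully open they stand 13 mm farther back than shut.
Start: joints at [-1.267, 0.468, -0.012, 1.603, 0.006, 1.071, -0.056], TCP at [0.221, 0.611, 0.242] pointing down, gripper open.
Joint ranges: [-2.53, 2.53], [-0.31, 2.02], [-1.57, 1.55], [0.28, 2.44], [-1.29, 4.43], [0.15, 1.84], [-2.92, 2.92]. Speed limits (rad/s): [2.57, 2.57, 3.14, 3.14, 3.14, 3.14, 3.14].

## Interface

Orientations are given as [roll, pitch, yaw] about the fixed x, y, z axes, in that order (R = Rz(yaw) Ry(pitch) Rx(roll)).
In Python, from rig import r, imaging gives the robot as it stands.
- The arm moves only by the shell command python3 -m handwheel 'ROWS' [OPENING] [FORCE]. ROWS is a JSON object of lists of equal length, an entry for each row: "linear": the shift along the tool's x, y, z in m, a list of three; "delta_rot": the turn, a rotation vector about the tool's x, y, z in degrees, a list of three. In form: {"linear": [[tx, ty, tz], ...], "delta_rot": [[rx, ry, rz], ...]}. A call has 1 to 8 rows; each row is the pose to reach, as a shift and turn from the pose commanded when the call began, along the tool's axes at that moment; what a row does not reach only later rows make up. A row lasts 1/10 s, in which the tool goes at most 50 mm and 8.59 degrees, less where a joint would pass 70% of its speed; a pose out of reach is approached as far as the arm can. A call with a gripper value outside its range is refused whole. OPENING is the closure, from 0 (fully open) to 1 (shut), set as the call begins (- or left out, the last holds). The fingers move at their own pace and stop on an object; FORCE is the grip in N (left out, the last holds). Time passes only in rows, so rows that repeat a pose let the fingers close. It gives the time, the measured TCP pose, the force, the opening and the grip force at its end, in the units of the state.
- r.read_state(): the state, without advancing time (a new reading comes with each control period).
- imaging.read_camera(name): name is "scene" or "top" or "wrist"; returns the picture (384x512x3 uint8, blue, green, red); there is no depth.
- imaging.calibration(name): a dict with "vertical_fov" (degrees; the focal length in pixels is half the picture's height over the tangent of half this angle, whatever the lens; pixels are square), "cx", "cy" (the principal point, pixels), "R" (3x3) and "t" (3): a world point X has camera coordinates R X + t; the wrist camera has in their place "T_tool_cam" (4x4, takes a point from camera to tool coordinates, whose origin is the TCP and whose axes are the flange's). Camera axes: x right, y down, z forward; pixel columns grow to the right and rows downward; lengths in m; the calibration is good to about 2 mm. A picture is of the moment at which its call begins: read the wrist's pose just before it. calibration takes no time and is no camera call.
- r.close_job(): hands the job in; it is judged then, once.
The state is a dict: "t": time; "q": joint angles; "joint_vel": joint speeds; "effort": joint torques, N m; "eef_pos": TCP position; "eef_rot": TCP orientation; "wrist_force": force on the tool from outside, world axes, zero at the start; "torque": the same for the moment, N m; "width": finger opening in m; "finger_force": force on a finger pad.
Only numpy, scipy, OpenCV 4.12 (cv2) and the standard library are available. Lean on these libraries where they do the work, as an engineer would, in place of code of your own. Each camera call takes 0.05 s, during which the arm holds its last target. There are 200 camera calls.

## Task

Close the grey transit case: with a fingertip, fold its blue tab over towards the orange lip, press it flat and push it forward until its edge is tucked fully beneath the lip and stays down by itself. Only press and push: do not pinch the tab, press gently, do not lift the case or shove it about, and leave everything else standing where it is.

Things in the scene. Friction and masses are not known exactly. Their poses are not given: they have to be found in the camera images.
- case: The loose grey transit case, full of label rolls, 2 to 3 kg, 200 x 150 mm, standing flat on the table; its flat top (the deck) is 62 mm above the table. Origin: centre of its underside. Its x axis points horizontally from the tab's hinge towards the orange lip, z up, y along the hinge.
- tab (a joint): Angle of the blue tab about its hinge, rad: 0 lies flat over the deck towards the lip (parallel to the deck), about 1.57 stands upright, larger leans away from the lip; stops at -0.03 and 2.0. The hinge is springy and stiff: the tab stays where it stands at the start, but pressed down and let go it springs up again to about 0.75 rad unless its edge is under the lip. About 0.1 N m folds it down.
- tab_slide (a joint): How far the tab with its hinge has slid along its slots towards the lip, m: 0 fully back, 0.020 fully forward against the stop. It needs about 4 N to slide and stays where it is left. At 0 the flat tab's edge ends 7 mm short of the lip; at 0.020 it reaches 13 mm under it.
- tab_hinge (a point): Middle of the tab's hinge axis, 6 mm above the deck, 55 mm behind the case's centre (towards -x of the case) when the slide is at 0. Moves with the tab: its x axis runs from the hinge to the tab's free edge, y along the hinge, z out of the tab's blue outer face (up when the tab lies flat).
- tab_edge (a point): Middle of the tab's free edge, 90 mm from the hinge axis, half-way through its 5 mm thickness. The tab is 96 mm wide. Axes as tab_hinge.
- tab_rib (a point): Foot of the yellow rib across the tab's blue outer face, 60 mm from the hinge axis: the rib is 6 mm wide along the tab, 60 mm long across it and stands 6 mm above the face (the face is 2.5 mm from the hinge plane). The rib is what a fingertip can push against, from the hinge side, to slide the flat tab towards the lip. Axes as tab_hinge.
- lip (a point): Middle of the front lower edge of the fixed orange lip, 42 mm ahead of the case's centre and 14 mm above the deck. The lip is a plate 128 mm wide and 3 mm thick that reaches 28 mm back from here along the case's x axis, open below towards the tab. Axes as the case's.
- tab_face: The tab's blue outer half with the rib (the side to push on). Origin and axes as tab_hinge.
- tab_liner: The tab's white inner half, which comes to face the deck. Origin and axes as tab_hinge.
- blue_roll: Bystander, to be left alone: roll of blue label stock lying on its flat face, 80 mm diameter, 60 mm high. Origin: centre of its underside.
- tape_roll: Bystander, to be left alone: roll of yellow tape lying on its flat face, 84 mm diameter, 48 mm high. Origin: centre of its underside.
- core: Bystander, to be left alone: short cardboard core tube standing on end, 64 mm diameter, 90 mm high. Origin: centre of its underside.
- jar: Bystander, to be left alone: small jar with a red cap, 68 mm diameter, 85 mm high. Origin: centre of its underside.
- white_roll: Bystander, to be left alone: roll of white paper labels standing on its flat face, 90 mm diameter, 80 mm high. Origin: centre of its underside.
- clip_bin: Bystander, to be left alone: small open red plastic bin, 100 x 80 x 50 mm. Origin: centre of its underside.
- driver: Bystander, to be left alone: screwdriver lying on the table.

How it is judged:
At the end, for the whole second after the job is handed in: The tab lies flat (within 0.09 rad), slid at least 13 of its 20 mm forward, its edge at least 4 mm beneath the lip, held there by the lip alone; the case stands flat and at rest, within 30 mm of where it was (value of joint tab below 0.09 rad and value of joint tab_slide above 0.013 m and x of tab_edge in the frame of lip above 0.004 m and z of tab_edge in the frame of lip below 0 m and linear speed of case below 0.02 m/s and distance of case from where it was at the start of the episode below 0.03 m and angle between case's own z axis and vertical below 0.05 rad); the robot touches nothing.
It fails at once if the case is lifted, tipped or shoved more than 30 mm (distance of case from where it was at the start of the episode above 0.03 m or height (world z) of case above 0.01 m or angle between case's own z axis and vertical above 0.1 rad).
It fails at once if the tab is pinched between the fingers (both faces pressed at once) (contact force between the fingers and tab_face above 4 N and contact force between the fingers and tab_liner above 4 N).
It fails at once if the tab is pressed with more than 45 N (contact force between the fingers and tab_face above 45 N).
It fails at once if a bystander is moved more than 20 mm, lifted or knocked over (distance of any of blue_roll, tape_roll, core, jar, white_roll, clip_bin, driver from where it was at the start of the episode above 0.02 m or angle between any of blue_roll, tape_roll, core, jar, white_roll, clip_bin's own z axis and vertical above 0.5 rad).
It also fails if it takes over 38 s, if anything falls off the work surface, if the arm or the gripper's body presses on something with over 40 N, if the wrist force passes 120 N, or if a joint passes its speed limit or range.

## Working session

There is one attempt and no reset: what is moved stays moved. The work goes in short steps, Python scripts to look and compute and a shell command to move; the robot and the scene stay as the last step left them, time stands still between calls to the robot, and variables do not carry over. Pictures are saved under pics/ and viewed, at most 10 in all, crops included, and the job is handed in when it is done.

```bash
ls; mkdir -p pics
python3 - <<'E'
from rig import r, imaging
import cv2,numpy as np
for n in ["scene","top"]:
    cv2.imwrite(f"pics/{n}0.png",imaging.read_camera(n)); print(n,imaging.calibration(n))
print(imaging.calibration("wrist"))
print(r.read_state())
E
```

```text
pics
scene {'vertical_fov': 47.42503390438156, 'cx': 253.36053834071367, 'cy': 185.84314323580847, 'R': array([[-0.15697715,  0.9876004 , -0.00190384],
       [ 0.83529962,  0.13174025, -0.53377809],
       [-0.52690864, -0.08538124, -0.84562245]]), 't': array([ 0.09517357, -0.42151971,  1.76261959])}
top {'vertical_fov': 47.09006765922003, 'cx': 255.24011316888388, 'cy': 188.65983969178782, 'R': array([[-0.00571146, -0.99992673,  0.01067343],
       [-0.99654405,  0.00480696, -0.08292673],
       [ 0.08286935, -0.01111018, -0.99649849]]), 't': array([-0.02215799,  0.54801869,  1.32310238])}
{'vertical_fov': 69.65059936689383, 'cx': 255.64789487042052, 'cy': 194.65841750082654, 'T_tool_cam': array([[ 6.77857745e-04, -9.56386563e-01, -2.92103206e-01,
         7.51516551e-02],
       [ 9.99997290e-01, -2.32596568e-06,  2.32821967e-03,
         6.03776261e-04],
       [-2.22735743e-03, -2.92103992e-01,  9.56383969e-01,
        -1.30854856e-01],
       [ 0.00000000e+00,  0.00000000e+00,  0.00000000e+00,
         1.00000000e+00]])}
{'t': 0.1, 'q': array([-1.26700739,  0.46834285, -0.01158962,  1.60352783,  0.00598684,
        1.07140149, -0.0562877 ]), 'joint_vel': array([ 0.00067995, -0.00150937,  0.00080279, -0.00186083, -0.00022593,
       -0.00076842,  0.00248667]), 'effort': array([ 6.40196722e-04, -5.33515513e+01,  2.11640715e-02, -2.51961869e+01,
        1.14250073e-02,  4.38497736e-03, -4.25634312e-05]), 'eef_pos': array([0.22082184, 0.6108247 , 0.24140022]), 'eef_rot': array([-3.13995138e+00,  1.11904035e-04,  2.79473354e+00]), 'wrist_force': array([-0.07437221, -0.38902168, -0.2517971 ]), 'torque': array([ 0.05001335,  0.0375817 , -0.02377154]), 'finger_force': 0.0, 'width': 0.08525584800158585}
```

View pics/top0.png

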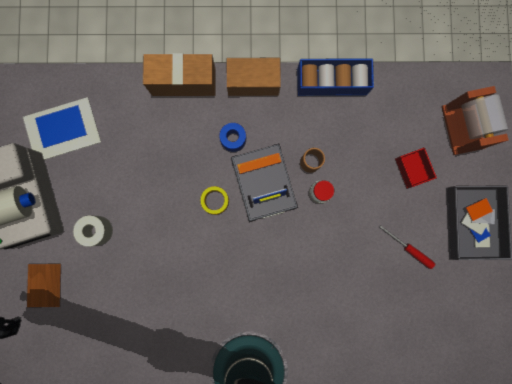

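View pics/scene0.png

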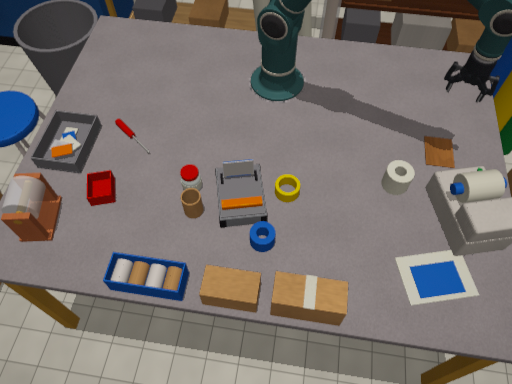

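The top view shows the case with corners near (232,157), (279,145), (297,207) and (250,220), the lip near (259,163), and the upright tab near (268,197). Next I'll zoom in to measure.

Run:
```python
import cv2
i=cv2.imread("pics/top0.png")[115:235,190:350]
cv2.imwrite("pics/c1.png",cv2.resize(i,None,fx=5,fy=5,interpolation=cv2.INTER_CUBIC))
```

```text
(no output)
```

View pics/c1.png

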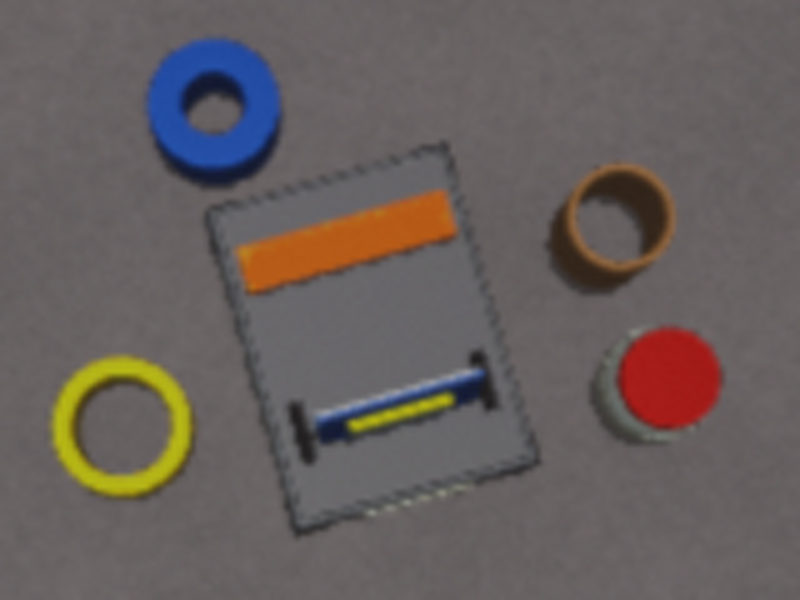

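The crop shows the deck corners at (210,210), (447,145), (540,462) and (298,532). The lip corners are (238,247), (446,190), (456,235) and (250,292), and the tab's upper edge runs from about (318,415) to (485,375).

```bash
cat > h.py <<'E'
import numpy as np
from rig import r, imaging
from scipy.spatial.transform import Rotation as Ro
def cam(n):
    c=imaging.calibration(n); f=192/np.tan(np.radians(c["vertical_fov"])/2)
    return c,f
def back(uv,z,n="top"):
    c,f=cam(n); d=c["R"].T@np.array([(uv[0]-c["cx"])/f,(uv[1]-c["cy"])/f,1]); o=-c["R"].T@c["t"]
    return o+d*(z-o[2])/d[2]
def proj(X,n="top"):
    c,f=cam(n); p=c["R"]@X+c["t"]; return np.array([c["cx"]+f*p[0]/p[2],c["cy"]+f*p[1]/p[2]])
E
python3 - <<'E'
from h import *
from scipy.optimize import least_squares
D=np.array([(210,210),(447,145),(540,462),(298,532)])/5+[190,115]
L=np.array([(238,247),(446,190),(456,235),(250,292)])/5+[190,115]
dl=[(.1,.075,.062),(.1,-.075,.062),(-.1,-.075,.062),(-.1,.075,.062)]
ll=[(.07,.064,.079),(.07,-.064,.079),(.042,-.064,.079),(.042,.064,.079)]
P=dl+ll; M=np.vstack([D,L])
def w(p,q): 
    c,s=np.cos(p[2]),np.sin(p[2]); return np.array([p[0]+c*q[0]-s*q[1],p[1]+s*q[0]+c*q[1],q[2]])
f=lambda p:np.concatenate([proj(w(p,q))-m for q,m in zip(P,M)])
s=least_squares(f,[.5,0,0.2]); p=s.x
print(p,np.degrees(p[2]),np.round(s.fun.reshape(-1,2),1).tolist())
for n,x in [("hinge",-.055),("edge0",.035),("lip",.042)]: print(n,w(p,(x,0,.068)))
for tt in (1.2,1.4,1.57,1.7,1.85,2):
    print(tt,[np.round((proj(w(p,(-.055+.09*np.cos(tt),y,.068+.09*np.sin(tt))))-[190,115])*5).tolist() for y in(.048,-.048)], [np.round((proj(w(p,(-.055+.06*np.cos(tt)-.0085*np.sin(tt)*-1*-1,y,.068+.06*np.sin(tt)+.0085*np.cos(tt))))-[190,115])*5).tolist() for y in(.03,-.03)])
st=r.read_state(); Rt=Ro.from_euler("xyz",st["eef_rot"]).as_matrix()
print(Rt)
E
```

```text
[ 0.56399851 -0.05263363  0.26852528] 15.385365394917704 [[-0.7, -0.3], [0.2, -0.6], [0.2, 0.3], [-0.2, 0.1], [-0.2, 0.2], [0.0, -0.0], [0.6, 0.0], [-0.1, 0.3]]
hinge [ 0.51096954 -0.06722567  0.068     ]
edge0 [ 0.59774423 -0.04334778  0.068     ]
lip [ 0.60449337 -0.04149062  0.068     ]
1.2 [[306.0, 382.0], [473.0, 335.0]] [[346.0, 409.0], [448.0, 380.0]]
1.4 [[314.0, 412.0], [482.0, 364.0]] [[351.0, 429.0], [454.0, 400.0]]
1.57 [[322.0, 438.0], [490.0, 391.0]] [[356.0, 447.0], [459.0, 418.0]]
1.7 [[328.0, 459.0], [496.0, 411.0]] [[360.0, 460.0], [463.0, 431.0]]
1.85 [[334.0, 482.0], [502.0, 435.0]] [[364.0, 475.0], [466.0, 446.0]]
2 [[340.0, 504.0], [508.0, 457.0]] [[368.0, 489.0], [470.0, 460.0]]
[[-9.40445074e-01  3.39945375e-01 -4.52704030e-04]
 [ 3.39945658e-01  9.40443751e-01 -1.58156795e-03]
 [-1.11904035e-04 -1.64127256e-03 -9.99998647e-01]]
```

```bash
cat >> h.py <<'E'
# case pose measured from the top camera
C=np.array([0.5640,-0.0526]); YAW=0.2685
def case2world(x,y,z):
    c,s=np.cos(YAW),np.sin(YAW); return np.array([C[0]+c*x-s*y,C[1]+s*x+c*y,z])
def goal(x,y,z,yaw=YAW+np.pi):
    """shift (mm, tool axes) and turn (deg) to put the TCP, pointing down, at case x,y, world z"""
    st=r.read_state(); R=Ro.from_euler("xyz",st["eef_rot"]); G=Ro.from_euler("xyz",[np.pi,0,yaw])
    print("shift",np.round(1e3*R.inv().apply(case2world(x,y,z)-st["eef_pos"]),1),"turn",np.round(np.degrees((R.inv()*G).as_rotvec()),2))
def where():
    st=r.read_state(); p=st["eef_pos"]; c,s=np.cos(YAW),np.sin(YAW); d=p[:2]-C
    print("t %.2f case xy %s z %.4f rot %s F %s q %s w %.4f"%(st["t"],np.round([c*d[0]+s*d[1],-s*d[0]+c*d[1]],4),p[2],np.round(np.degrees(st["eef_rot"]),2),np.round(st["wrist_force"],2),np.round(st["q"],2),st["width"]))
E
python3 -c "
from h import *
goal(-.10,0,.20)"
```

```text
shift [-466.6 -564.9   42.4] turn [-9.000e-02 -2.000e-02 -3.526e+01]
```

```bash
python3 -m handwheel '{"linear":[[-0.02,-0.024,0],[-0.05,-0.06,0],[-0.08,-0.096,0],[-0.11,-0.132,0],[-0.14,-0.168,0],[-0.17,-0.204,0],[-0.20,-0.24,0],[-0.23,-0.276,0]],"delta_rot":[[0,0,0],[0,0,0],[0,0,0],[0,0,0],[0,0,0],[0,0,0],[0,0,0],[0,0,0]]}' 1 20
python3 -c "
from h import *
where();goal(-.10,0,.20)"
```

```text
t: 0.9
eef_pos: [0.3436, 0.2716, 0.2422]
eef_rot: [3.142, -0.0, 2.795]
wrist_force: [0.4, 1.2, -0.0]
width: 0.0004
finger_force: 0.0
t 0.90 case xy [-0.1265  0.371 ] z 0.2422 rot [180.    -0.   160.13] F [ 0.4   1.17 -0.01] q [-0.86  0.1   0.12  2.1  -0.02  0.94  0.5 ] w 0.0004
shift [-235.8 -287.7   42.2] turn [  0.    -0.   -35.25]
```

```bash
python3 -m handwheel '{"linear":[[-0.03,-0.036,0],[-0.06,-0.072,0],[-0.09,-0.108,0],[-0.12,-0.144,0.01],[-0.15,-0.18,0.02],[-0.18,-0.216,0.03],[-0.21,-0.255,0.042],[-0.236,-0.288,0.042]],"delta_rot":[[0,0,-3],[0,0,-8],[0,0,-13],[0,0,-18],[0,0,-23],[0,0,-28],[0,0,-33],[0,0,-35.2]]}'
python3 -m handwheel '{"linear":[[0,0,0],[0,0,0]],"delta_rot":[[0,0,0],[0,0,0]]}'
python3 -c "
from h import *
import cv2
where();goal(-.08,0,.125)
cv2.imwrite('pics/w1.png',imaging.read_camera('wrist'))"
```

```text
t: 1.7
eef_pos: [0.4667, -0.0796, 0.199]
eef_rot: [3.141, -0.003, -2.872]
wrist_force: [0.8, 0.9, -0.2]
width: 0.0002
finger_force: 0.0
t: 1.9
eef_pos: [0.4672, -0.0783, 0.1999]
eef_rot: [3.141, -0.001, -2.877]
wrist_force: [-0.4, 1.3, 0.2]
width: 0.0001
finger_force: 0.0
t 1.90 case xy [-0.1002  0.0009] z 0.1999 rot [ 1.7999e+02 -6.0000e-02 -1.6484e+02] F [-0.37  1.25  0.22] q [-0.28  0.23  0.43  2.09 -0.13  0.85  2.06] w 0.0001
shift [-20.3  -0.8  74.9] turn [ 0.01 -0.06 -0.22]
```

View pics/w1.png

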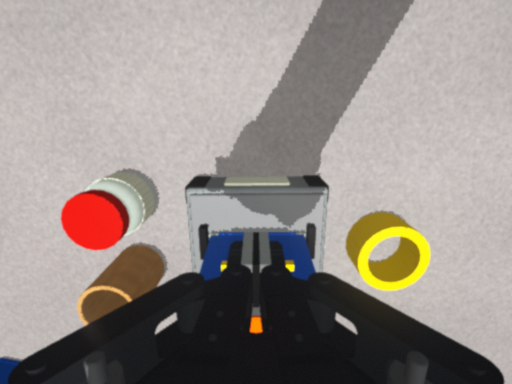

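The wrist view shows the fingertips at about (257,240), centred between the hinge brackets at (203,240) and (312,240). I'll descend behind the tab.

```bash
python3 -m handwheel '{"linear":[[-0.005,0,0.015],[-0.01,-0.001,0.035],[-0.015,-0.001,0.055],[-0.02,-0.001,0.07],[-0.02,-0.001,0.079],[-0.02,-0.001,0.079],[-0.02,-0.001,0.079]],"delta_rot":[[0,0,0],[0,0,-0.2],[0,0,-0.2],[0,0,-0.2],[0,0,-0.2],[0,0,-0.2],[0,0,-0.2]]}'
python3 -c "
from h import *
where();goal(-.0613,0,.1208);goal(-.0454,0,.1157)"
```

```text
t: 2.65
eef_pos: [0.4869, -0.0726, 0.1217]
eef_rot: [3.141, 0.0, -2.87]
wrist_force: [1.0, -0.4, -0.3]
width: 0.0
finger_force: 0.0
t 2.65 case xy [-0.0796  0.0011] z 0.1217 rot [ 1.7999e+02  1.0000e-02 -1.6443e+02] F [ 1.03 -0.43 -0.33] q [-0.24  0.39  0.38  2.1  -0.23  0.69  2.14] w 0.0000
shift [-18.3  -1.2   0.9] turn [0.01 0.01 0.19]
shift [-34.2  -1.2   6. ] turn [0.01 0.01 0.19]
```

```bash
python3 -m handwheel '{"linear":[[-0.006,0,0],[-0.012,-0.001,0],[-0.018,-0.001,0.001],[-0.022,-0.001,0.0015],[-0.026,-0.001,0.002],[-0.030,-0.001,0.004],[-0.034,-0.001,0.006],[-0.034,-0.001,0.006]],"delta_rot":[[0,0,0],[0,0,0],[0,0,0],[0,0,0],[0,0,0],[0,0,0],[0,0,0],[0,0,0]]}'
python3 -c "
from h import *
import cv2
where();goal(-.0283,0,.0977)
cv2.imwrite('pics/w2.png',imaging.read_camera('wrist'))"
```

```text
t: 3.45
eef_pos: [0.5204, -0.0649, 0.1149]
eef_rot: [-3.142, -0.0, -2.87]
wrist_force: [-0.2, 0.0, -0.4]
width: -0.0001
finger_force: 0.0
t 3.45 case xy [-0.0453 -0.0003] z 0.1149 rot [-1.7999e+02 -1.0000e-02 -1.6445e+02] F [-0.2   0.02 -0.41] q [-0.24  0.45  0.37  2.03 -0.24  0.71  2.13] w -0.0001
shift [-17.    0.3  17.2] turn [-0.01 -0.01  0.16]
```

View pics/w2.png

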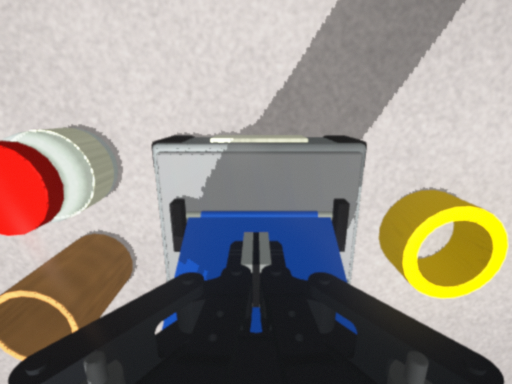

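The blue tab is leaning forward, with its hinge line near row 213 and the fingertip near (257,235) on the hinge side. I'll continue along the arc.

```bash
python3 -m handwheel '{"linear":[[-0.0035,0,0.002],[-0.007,0,0.004],[-0.010,0,0.007],[-0.0125,0,0.010],[-0.015,0,0.0135],[-0.017,0,0.017],[-0.0185,0,0.021],[-0.020,0,0.025]],"delta_rot":[[0,0,0],[0,0,0],[0,0,0],[0,0,0],[0,0,0],[0,0,0],[0,0,0],[0,0,0]]}'
python3 -c "
from h import *
import cv2
where();goal(-.024,0,.0815)
cv2.imwrite('pics/w3.png',imaging.read_camera('wrist'))
c=imaging.calibration('wrist');f=192/np.tan(np.radians(c['vertical_fov'])/2)
st=r.read_state();T=c['T_tool_cam'];R=Ro.from_euler('xyz',st['eef_rot']).as_matrix()
for P in [(-.1,.075,.062),(-.1,-.075,.062),(-.055,.048,.0705),(-.055,-.048,.0705)]:
    p=T[:3,:3].T@(R.T@(case2world(*P)-st['eef_pos'])-T[:3,3]);print(P,np.round(f*p[:2]/p[2]+[c['cx'],c['cy']]))
"
```

```text
t: 4.3
eef_pos: [0.5399, -0.0596, 0.0901]
eef_rot: [-3.141, 0.001, -2.871]
wrist_force: [1.6, 0.9, 2.6]
width: 0.0002
finger_force: 1.1
t 4.30 case xy [-0.0251 -0.0004] z 0.0901 rot [-1.7999e+02  5.0000e-02 -1.6447e+02] F [1.57 0.92 2.62] q [-0.23  0.51  0.35  1.99 -0.27  0.68  2.13] w 0.0002
shift [-1.1  0.4  8.6] turn [-0.01  0.05  0.15]
(-0.1, 0.075, 0.062) [391. 110.]
(-0.1, -0.075, 0.062) [118. 109.]
(-0.055, 0.048, 0.0705) [339. 193.]
(-0.055, -0.048, 0.0705) [169. 193.]
```

View pics/w3.png

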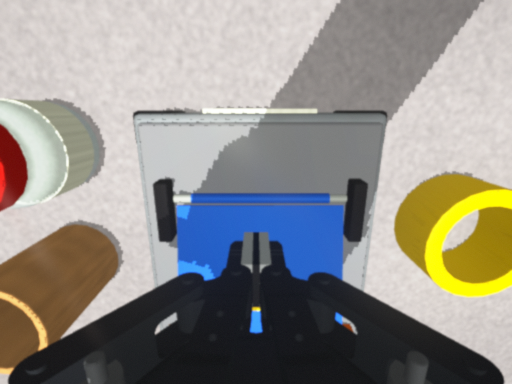

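The hinge line is near row 195 to 205, which matches the prediction of 193, and the tab is nearly flat. Now I'll press it flat.

```bash
python3 -m handwheel '{"linear":[[-0.0005,0,0.002],[-0.001,0,0.004],[-0.001,0,0.006],[-0.001,0,0.007],[-0.001,0,0.008],[-0.001,0,0.009],[-0.001,0,0.009]],"delta_rot":[[0,0,0],[0,0,0],[0,0,0],[0,0,0],[0,0,0],[0,0,0],[0,0,0]]}'
python3 -c "
from h import *
where()"
```

```text
t: 5.05
eef_pos: [0.5406, -0.0594, 0.0814]
eef_rot: [-3.141, 0.001, -2.871]
wrist_force: [0.7, 0.9, 2.5]
width: 0.0002
finger_force: 1.3
t 5.05 case xy [-0.0244 -0.0004] z 0.0814 rot [-1.7999e+02  3.0000e-02 -1.6447e+02] F [0.65 0.93 2.54] q [-0.22  0.53  0.34  1.99 -0.28  0.66  2.14] w 0.0002
```

```bash
python3 -m handwheel '{"linear":[[-0.001,0,0.0008],[-0.004,0,0.0008],[-0.007,0,0.0008],[-0.010,0,0.0008],[-0.013,0,0.0008],[-0.016,0,0.0008],[-0.018,0,0.0008],[-0.018,0,0.0008]],"delta_rot":[[0,0,0],[0,0,0],[0,0,0],[0,0,0],[0,0,0],[0,0,0],[0,0,0],[0,0,0]]}'
python3 -c "
from h import *
where()"
```

```text
t: 5.85
eef_pos: [0.5562, -0.0551, 0.0806]
eef_rot: [3.141, -0.003, -2.871]
wrist_force: [-3.8, 0.1, 8.8]
width: -0.0003
finger_force: 4.6
t 5.85 case xy [-0.0081 -0.0003] z 0.0806 rot [ 179.94   -0.18 -164.5 ] F [-3.78  0.13  8.76] q [-0.23  0.55  0.34  1.95 -0.28  0.68  2.13] w -0.0003
```

```bash
python3 -m handwheel '{"linear":[[-0.0015,0,0],[-0.003,0,0],[-0.0045,0,0],[-0.006,0,0],[-0.0075,0,0],[-0.009,0,0],[-0.010,0,0],[-0.010,0,0]],"delta_rot":[[0,0,0],[0,0,0],[0,0,0],[0,0,0],[0,0,0],[0,0,0],[0,0,0],[0,0,0]]}'
python3 -c "
from h import *
import cv2
where()
cv2.imwrite('pics/w4.png',imaging.read_camera('wrist'))
cv2.imwrite('pics/top4.png',imaging.read_camera('top'))
"
```

```text
t: 6.65
eef_pos: [0.5641, -0.0533, 0.0803]
eef_rot: [3.14, -0.007, -2.872]
wrist_force: [-6.3, -1.1, 11.7]
width: 0.0002
finger_force: 5.5
t 6.65 case xy [-0.0001 -0.0007] z 0.0803 rot [ 179.91   -0.38 -164.53] F [-6.26 -1.11 11.74] q [-0.23  0.56  0.34  1.93 -0.28  0.7   2.12] w 0.0002
```

View pics/w4.png

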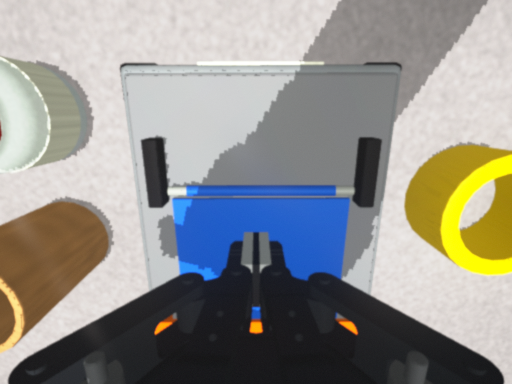

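The hinge, at row 190, has moved from the rear of the brackets (rows 138–207) towards the front, so the slide is working. I'll keep pushing.

```bash
python3 -m handwheel '{"linear":[[-0.0015,0,0],[-0.003,0,0],[-0.0045,0,0],[-0.006,0,0],[-0.0075,0,0],[-0.009,0,0],[-0.010,0,0],[-0.010,0,0]],"delta_rot":[[0,0,0],[0,0,0],[0,0,0],[0,0,0],[0,0,0],[0,0,0],[0,0,0],[0,0,0]]}'
python3 -c "
from h import *
import cv2
where()
cv2.imwrite('pics/w5.png',imaging.read_camera('wrist'))
"
```

```text
t: 7.55
eef_pos: [0.5746, -0.0503, 0.08]
eef_rot: [3.141, -0.005, -2.871]
wrist_force: [-4.0, -0.8, 6.3]
width: -0.0001
finger_force: 3.1
t 7.55 case xy [ 0.0108 -0.0006] z 0.0800 rot [ 179.95   -0.29 -164.52] F [-4.   -0.75  6.26] q [-0.24  0.58  0.34  1.91 -0.29  0.71  2.12] w -0.0001
```

View pics/w5.png

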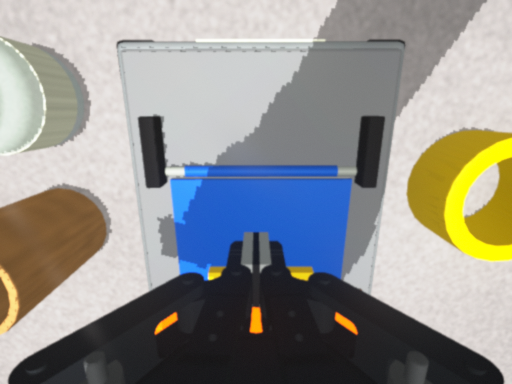

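```bash
cat >> h.py <<'E'
def wpix(P):
    c=imaging.calibration('wrist');f=192/np.tan(np.radians(c['vertical_fov'])/2)
    st=r.read_state();T=c['T_tool_cam'];R=Ro.from_euler('xyz',st['eef_rot']).as_matrix()
    p=T[:3,:3].T@(R.T@(case2world(*P)-st['eef_pos'])-T[:3,3]);return np.round(f*p[:2]/p[2]+[c['cx'],c['cy']])
E
python3 -c "
from h import *
print('rear',wpix((-.1,.07,.062)))
for s in (0,.010,.015,.02):
  print(s,'hinge',wpix((-.055+s,.055,.068)),'rib hinge side top',wpix((.002+s,.03,.0765)),'rib lip side',wpix((.008+s,.03,.0765)),'lip',wpix((.042,.064,.079)))
"
```

```text
rear [401.  32.]
0 hinge [363. 129.] rib hinge side top [311. 239.] rib lip side [310. 249.] lip [367. 305.]
0.01 hinge [361. 149.] rib hinge side top [309. 255.] rib lip side [309. 265.] lip [367. 305.]
0.015 hinge [360. 158.] rib hinge side top [309. 263.] rib lip side [308. 273.] lip [367. 305.]
0.02 hinge [359. 168.] rib hinge side top [308. 271.] rib lip side [308. 281.] lip [367. 305.]
```

The hinge at row 171 and the rib at rows 266–280 put the slide at about 17–19 mm, with the rib right ahead of the finger. I'll push a little more against the rib.

```bash
python3 -m handwheel '{"linear":[[-0.001,0,0],[-0.002,0,0],[-0.003,0,0],[-0.004,0,0],[-0.005,0,0],[-0.005,0,0]],"delta_rot":[[0,0,0],[0,0,0],[0,0,0],[0,0,0],[0,0,0],[0,0,0]]}'
python3 -c "
from h import *
import cv2
where()
cv2.imwrite('pics/w6.png',imaging.read_camera('wrist'))
print(wpix((-.1,.07,.062)),wpix((-.035,.055,.068)),wpix((-.04,.055,.068)))
"
```

```text
t: 8.2
eef_pos: [0.577, -0.0496, 0.0798]
eef_rot: [3.139, -0.01, -2.872]
wrist_force: [-9.0, -2.2, 12.1]
width: 0.0
finger_force: 6.5
t 8.20 case xy [ 0.0134 -0.0005] z 0.0798 rot [ 179.87   -0.57 -164.55] F [-8.97 -2.24 12.1 ] q [-0.24  0.58  0.34  1.9  -0.28  0.72  2.11] w 0.0000
[401.  26.] [359. 163.] [360. 153.]
```

View pics/w6.png

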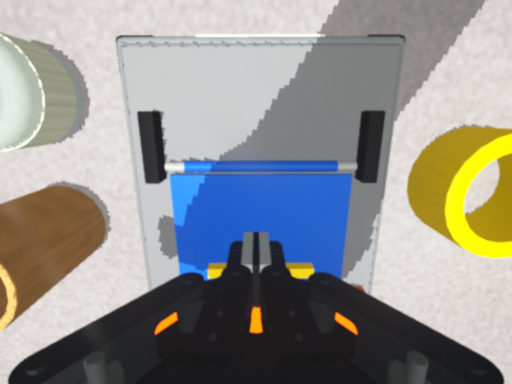

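```bash
python3 -m handwheel '{"linear":[[-0.001,0,0],[-0.002,0,0],[-0.003,0,0],[-0.004,0,0],[-0.005,0,0],[-0.005,0,0]],"delta_rot":[[0,0,0],[0,0,0],[0,0,0],[0,0,0],[0,0,0],[0,0,0]]}'
python3 -c "
from h import *
import cv2
where()
cv2.imwrite('pics/w7.png',imaging.read_camera('wrist'))
a,b=cv2.imread('pics/w6.png'),cv2.imread('pics/w7.png')
for i in (a,b):
  hsv=cv2.cvtColor(i,cv2.COLOR_BGR2HSV)
  c=i[:,330].astype(int); blue=np.where((c[150:260,0]>c[150:260,2]+60))[0]+150
  print('blue top',blue.min(), 'col300 yellow',np.where((hsv[230:,300,0]>20)&(hsv[230:,300,0]<35)&(hsv[230:,300,1]>150))[0]+230,'gray edge',np.argmax(np.abs(np.diff(i[20:80,180].astype(int).sum(1))))+20,'bracket',np.where(i[90:230,370].sum(1)<120)[0][[0,-1]]+90)
"
```

```text
t: 8.85
eef_pos: [0.5774, -0.0495, 0.0797]
eef_rot: [3.137, -0.019, -2.873]
wrist_force: [-22.1, -4.3, 23.5]
width: 0.0004
finger_force: 13.6
t 8.85 case xy [ 0.0137 -0.0006] z 0.0797 rot [ 179.72   -1.09 -164.61] F [-22.15  -4.29  23.49] q [-0.24  0.59  0.35  1.89 -0.28  0.73  2.11] w 0.0004
blue top 161 col300 yellow [264 265 266 267 268 269 270 271 272 273 274 275 276 277] gray edge 35 bracket [112 158]
blue top 160 col300 yellow [264 265 266 267 268 269 270 271 272 273 274 275 276] gray edge 36 bracket [111 168]
```

The finger has hit a hard stop: 22 N with no further motion, so the slide is fully forward. I'll unload and lift off.

```bash
python3 -m handwheel '{"linear":[[0.002,0,-0.001],[0.004,0,-0.003],[0.006,0,-0.006],[0.007,0,-0.012],[0.008,0,-0.025],[0.008,0,-0.045],[0.008,0,-0.07],[0.008,0,-0.1]],"delta_rot":[[0,0,0],[0,0,0],[0,0,0],[0,0,0],[0,0,0],[0,0,0],[0,0,0],[0,0,0]]}'
python3 -m handwheel '{"linear":[[0.03,0,-0.02],[0.06,0,-0.03],[0.09,0,-0.03],[0.09,0,-0.03],[0.09,0,-0.03]],"delta_rot":[[0,0,0],[0,0,0],[0,0,0],[0,0,0],[0,0,0]]}'
python3 -c "
from h import *
import cv2
where()
a=cv2.resize(imaging.read_camera('wrist'),(400,300));i=imaging.read_camera('scene')[130:260,150:320]
cv2.imwrite('pics/f.png',np.hstack([a,cv2.resize(i,(392,300),interpolation=cv2.INTER_CUBIC)]))
"
```

```text
t: 9.7
eef_pos: [0.5792, -0.0484, 0.1821]
eef_rot: [-3.141, 0.001, -2.87]
wrist_force: [0.7, -0.1, -0.1]
width: -0.0002
finger_force: 0.0
t: 10.2
eef_pos: [0.493, -0.0726, 0.2119]
eef_rot: [-3.141, 0.003, -2.871]
wrist_force: [0.8, 0.5, -1.1]
width: -0.0004
finger_force: 0.0
t 10.20 case xy [-0.0737 -0.0004] z 0.2119 rot [-179.99    0.2  -164.47] F [ 0.78  0.46 -1.11] q [-0.29  0.25  0.44  2.02 -0.14  0.89  2.06] w -0.0004
```

View pics/f.png

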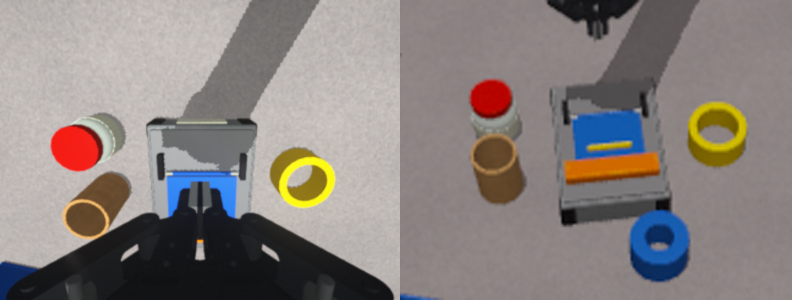

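The tab lies flat with its edge under the orange lip, at about (612,160) in the right-hand view. The robot is clear and the bystanders have not moved.

```bash
python3 -c "
from rig import r
print(r.close_job())"
```

```text
the job is handed in; nothing more can be done
None
```

The transit case is closed: the tab is flat, pushed forward to its stop and held under the lip, and the job was handed in at about 10 s. The rig returned no verdict, so this rests on the last camera view and the force readings.

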